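Clear spent test cassettes into the spring-flap waste bin

ROBOT

A 6-joint arm with a two-finger parallel gripper is mounted at the origin on a cart in front of the work surface, level with it; the furniture and walls round the work are solid. World frame = base frame: x ahead of the robot, y to its left, z up, the work surface at z = 0. Lengths are in m, angles in degrees, forces in N, time in s.
With the tool pointing down it reaches from about 0.3 to 0.75 m from the base axis. Payload 8.5 kg.
Tool frame: the origin (TCP) lies midway between the tips of the shut fingers; the grasp point (between the pads) lies 19 mm behind it; z points along the fingers, y is the line along which they close (so a half turn about z gives the same grasp; the last joint's range is limited). The gripper opens to 85 mm and grips with 20 to 120 N. Pads are 22 mm wide; open, the fingers measure 114 mm over their backs; the gripper's body (76 mm by 85 mm) begins 54 mm behind the grasp point. The pads swing forward as they close: fully open they stand 13 mm farther back than shut.
Start: joints at [-77.195, 21.807, 74.336, -0, 83.858, -12.336], TCP at [0.234, -0.498, 0.231] pointing down, gripper open.
Joint ranges: [-178.18, 178.18], [-50.72, 133.34], [12.68, 142.11], [-81.47, 261.47], [9.98, 163.14], [-165.26, 165.26]. Speed limits (degrees/s): [136.94, 136.94, 180, 180, 180, 180].

INTERFACE

Orientations are given as a 3x3 rotation matrix whose columns are the frame's x, y, z axes.
In Python, from rig import env, viewer, recognise, pinpoint gives the robot as it stands.
- The arm moves only by the tool move_arm, never from a script. Its argument "plan" is text: rows parted by semicolons, each of 7 numbers parted by spaces: the shift along the tool's x, y, z in m, then the turn, a rotation vector about the tool's x, y, z in rad, then the finger opening in m, from 0 to 0.0854. A call has 1 to 12 rows; each row shifts and turns the commanded pose from where the row before left it, along the tool's axes as they then stand; what a row does not reach is not made up. A row lasts 1/8 s, in which the tool goes at most 62.5 mm and 10.7 degrees, less where a joint would pass 70% of its speed; a pose out of reach is approached as far as the arm can. A call is refused whole if a number of a shift passes 0.0625 or a number of a turn 0.188, either way. A call with a gripper value outside its range is refused whole. The fingers move at their own pace and stop on an object; "grip_force" is the grip in N (left out, the last holds). Time passes only in rows, so rows that do not move let the fingers close. It gives the time, the measured TCP pose, the force, the opening and the grip force at its end, in the units of the state.
- env.observe(): the state, without advancing time (a new reading comes with each control period).
- viewer.get_image(name): name is "scene" or "side" or "wrist"; returns (picture, depth): 384x512x3 uint8, red, green, blue; 384x512 float32, m along the optical axis (not along the pixel's ray), 0 where there is no reading.
- viewer.calibration(name): a dict with "fx", "fy", "cx", "cy" (pixels), "R" (3x3) and "t" (3): a world point X has camera coordinates R X + t. Camera axes: x right, y down, z forward; pixel columns grow to the right and rows downward; lengths in m; the calibration is good to about 2 mm. A picture is of the moment at which its call begins: read the wrist's pose just before it. calibration takes no time and is no camera call; for the wrist camera it gives the pose at the moment of the call.
- env.close_job(): hands the job in; it is judged then, once.
Trained networks look in the newest picture that a camera, given by its name, has taken for a name from the list of things; names that differ only in an ending like _2 or _b are one class to them, and where a whole thing is asked for, a point or a joint stands for the part that bears it (a point fixed in the world has none). Each returns a list of dicts, best first, with "conf" (0 to 1); they miss things now and then, are a little off and sometimes report something else, mostly with a low value. They report only what shows in the picture. A call takes as long as a camera call. They do not tell look-alikes from the thing itself.
- recognise(camera, name): "extent" ([centre column, centre row, width, height] in pixels, round what is visible of it).
- pinpoint(camera, name): "pixel" ([column, row] in pixels: a listed point, or the origin of a listed thing).
The state is a dict: "time_s": time; "q": joint angles; "qvel": joint speeds; "joint_efforts": joint torques, N m; "position": TCP position; "tool_rot": TCP orientation; "ft_force": force on the tool from outside, world axes, zero at the start; "wrist_torque": the same for the moment, N m; "grip_width": finger opening in m; "gripper_force": force on a finger pad.
Only numpy, scipy, OpenCV 4.12 (cv2) and the standard library are available. Lean on these libraries where they do the work, as an engineer would, in place of code of your own. Each camera call takes 0.05 s, during which the arm holds its last target. There are 200 camera calls.

TASK

First push the reader's ejector slide all the way towards the reader's mouth so that the spent cassette comes out, then raise the waste bin's spring flap and lay it right back so that it stands open. Put the ejected cassette and every cassette lying on the worktop into the bin, then bring the flap forward and ease it down onto the bin by hand until it is fully shut. Never let the flap slam, and do not knock over the vial or the glass beaker.

Things in the scene. Friction and masses are not known exactly. Their poses are not given: they have to be found in the camera images.
- waste_bin: fixed white bench bin, 100 (x) x 150 (y) x 68 mm high, walls 5 mm, mouth 90 x 140 mm, closed by a flat grey flap hinged along y at the back (x = +52, z = 71.5 mm in the bin's frame). Origin at the centre of its underside, z up; its -x side is the front, looking roughly towards the robot. It may stand on the left or the right of the worktop.
- bin_mouth (a point): centre of the bin's mouth, at rim height (68 mm over the worktop).
- flap (a joint): flap angle: 0 shut, grows as the front edge is lifted up and back, end stop 2.25 (leaning back behind the bin). Spring and weight (0.32 kg) pull it shut, some 2 N at the bar when nearly shut. Let go forward of about 2.0 it falls and slams; let go at the end stop it stays open by its own weight.
- flap_bar (a point): middle of the flap's pull bar: round steel, 8 mm thick, parallel to the hinge, on an arm at each end; middle 80 mm free, 33 mm gap to the flap's front edge. At flap angle q it is at x = 52 - 135 cos q, z = 71.5 + 135 sin q mm in the bin's frame. Pinched from above, fingers closing across it, it can turn in the grip, so the hand can stay upright through the whole swing.
- reader: fixed white test reader. Housing 110 x 100 x 50 mm high, x = -35 to +75 mm in its frame; a grey tongue 20 mm wide and high runs from the mouth to x = -120 mm, with a 4 mm lip at its end. Origin on the worktop under the seated cassette's middle, z up; the -x side (mouth, tongue) looks roughly towards the robot. A covered channel 27 mm wide holds one cassette out of the fingers' reach.
- ejector (a joint): travel (m) of the reader's ejector slide: 0 at rest, grows as the tab is pushed towards the mouth (reader's -x), stop at 0.072. A spring returns it; 1 N to start, about 5 N fully pressed. At full travel it has pushed the cassette just clear of the mouth, flat on the tongue.
- ejector_tab (a point): top middle of the ejector's upright black tab on the reader's roof: 6 mm thick (x), 30 mm wide (y), standing 30 mm over the roof, its top 80 mm over the worktop, at x = +42 mm in the reader's frame when at rest. Behind it (+x) the roof is free for another 30 mm.
- cassette_r: spent test cassette: a flat white plastic slab 64 x 24 x 8 mm, 14 g, with a small window and a round well on top; origin at the centre of its underside, x along its 64 mm length, y across the 24 mm width, z up. Starts inside the reader's channel; once ejected it lies on the tongue, underside 20 mm up, and is gripped across its width.
- cassette_a: spent test cassette: a flat white plastic slab 64 x 24 x 8 mm, 14 g, with a small window and a round well on top; origin at the centre of its underside, x along its 64 mm length, y across the 24 mm width, z up. Lies flat on the worktop. On some starts it is absent.
- cassette_b: spent test cassette: a flat white plastic slab 64 x 24 x 8 mm, 14 g, with a small window and a round well on top; origin at the centre of its underside, x along its 64 mm length, y across the 24 mm width, z up. Lies flat on the worktop. On some starts it is absent.
- cassette_c: spent test cassette: a flat white plastic slab 64 x 24 x 8 mm, 14 g, with a small window and a round well on top; origin at the centre of its underside, x along its 64 mm length, y across the 24 mm width, z up. Lies flat on the worktop. On some starts it is absent.
- cassette_d: spent test cassette: a flat white plastic slab 64 x 24 x 8 mm, 14 g, with a small window and a round well on top; origin at the centre of its underside, x along its 64 mm length, y across the 24 mm width, z up. Lies flat on the worktop. On some starts it is absent.
- vial_b: bystander: small capped sample vial, 23 mm wide, 45 mm high, standing loose on the worktop behind the middle cassettes; origin at the centre of its underside, z up.
- glass_beaker: bystander: empty glass beaker, 51 mm wide, 67 mm high, standing loose at the back; origin at the centre of its underside, z up.
There are look-alikes about, which are no part of the job. What is shaped like the cassette_a but yellow is not meant.

How it is judged (in metres and radians):
On the way, in this order (a step that is already met when the one before it is completed fails the run):
1. the ejector slide is pushed fully home and the reader's cassette is out of the channel (value of joint ejector above 0.064 m and x of cassette_r in the frame of reader below -0.06 m).
2. the flap is laid back and stands open (value of joint flap above 2.1 rad), for 0.3 s.
3. all cassettes are in the bin with the flap still open (x of cassette_r in the frame of waste_bin between -0.05 and 0.05 m and y of cassette_r in the frame of waste_bin between -0.075 and 0.075 m and z of cassette_r in the frame of waste_bin between 0 and 0.06 m and x of cassette_a in the frame of waste_bin between -0.05 and 0.05 m and y of cassette_a in the frame of waste_bin between -0.075 and 0.075 m and z of cassette_a in the frame of waste_bin between 0 and 0.06 m and x of cassette_b in the frame of waste_bin between -0.05 and 0.05 m and y of cassette_b in the frame of waste_bin between -0.075 and 0.075 m and z of cassette_b in the frame of waste_bin between 0 and 0.06 m and x of cassette_c in the frame of waste_bin between -0.05 and 0.05 m and y of cassette_c in the frame of waste_bin between -0.075 and 0.075 m and z of cassette_c in the frame of waste_bin between 0 and 0.06 m and x of cassette_d in the frame of waste_bin between -0.05 and 0.05 m and y of cassette_d in the frame of waste_bin between -0.075 and 0.075 m and z of cassette_d in the frame of waste_bin between 0 and 0.06 m and value of joint flap above 2 rad), for 0.2 s.
At the end, for the whole second after the job is handed in: every cassette present, the ejected one included, lies at rest inside the bin (within its walls, below 60 mm), the flap is shut (angle under 0.04), the ejector is back at rest (under 10 mm) (x of cassette_r in the frame of waste_bin between -0.05 and 0.05 m and y of cassette_r in the frame of waste_bin between -0.075 and 0.075 m and z of cassette_r in the frame of waste_bin between 0 and 0.06 m and x of cassette_a in the frame of waste_bin between -0.05 and 0.05 m and y of cassette_a in the frame of waste_bin between -0.075 and 0.075 m and z of cassette_a in the frame of waste_bin between 0 and 0.06 m and x of cassette_b in the frame of waste_bin between -0.05 and 0.05 m and y of cassette_b in the frame of waste_bin between -0.075 and 0.075 m and z of cassette_b in the frame of waste_bin between 0 and 0.06 m and x of cassette_c in the frame of waste_bin between -0.05 and 0.05 m and y of cassette_c in the frame of waste_bin between -0.075 and 0.075 m and z of cassette_c in the frame of waste_bin between 0 and 0.06 m and x of cassette_d in the frame of waste_bin between -0.05 and 0.05 m and y of cassette_d in the frame of waste_bin between -0.075 and 0.075 m and z of cassette_d in the frame of waste_bin between 0 and 0.06 m and value of joint flap below 0.04 rad and value of joint ejector below 0.01 m and linear speed of each of cassette_r, cassette_a, cassette_b, cassette_c, cassette_d below 0.05 m/s); the robot touches nothing.
It fails at once if the flap slams: it passes the last 0.5 rad faster than 3.5 rad/s on its way shut (value of joint flap below 0.5 rad and velocity of joint flap below -3.5 rad/s).
It fails at once if the vial is knocked over (tilt over 0.7) (angle between vial_b's own z axis and vertical above 0.7 rad).
It fails at once if the glass beaker is knocked over (tilt over 0.7) (angle between glass_beaker's own z axis and vertical above 0.7 rad).
Of cassette_a, cassette_b, cassette_c, cassette_d only 2 to 4 are there at a start; the rules pass over those that are not, and their reading is None.
At some moment in a run one of cassette_a, cassette_b, cassette_c, cassette_d may be knocked a few centimetres aside while the robot is not near it.
It also fails if it takes over 210 s, if anything falls off the work surface, if the arm or the gripper's body presses on something with over 40 N, if the wrist force passes 120 N, or if a joint passes its speed limit or range.

## Working session

There is one attempt and no reset: what is moved stays moved. The work goes in short steps, Python scripts to look and compute and a tool call to move; the robot and the scene stay as the last step left them, time stands still between calls to the robot, and variables do not carry over. Pictures are saved under pics/ and viewed, at most 14 in all, crops included, and the job is handed in when it is done.

Besides the shell and the picture viewer there is one more tool, called as name(argument=value, ...) on one line, values as JSON. move_arm: Moves the arm, as the interface text tells. Its arguments: {"type":"object","properties":{"plan":{"type":"string"},"grip_force":{"type":"number"}},"required":["plan"]}

```bash
mkdir -p pics; ls
cat > h.py <<'E'
import numpy as np, cv2
from rig import env, viewer, recognise, pinpoint
def snap(c,fn=None):
    K=viewer.calibration(c); im,d=viewer.get_image(c)
    if fn: cv2.imwrite('pics/'+fn,im[:,:,::-1])
    return im,d,K
def back(K,u,v,z):  # depth z along axis
    p=np.array([(u-K['cx'])/K['fx']*z,(v-K['cy'])/K['fy']*z,z]); return np.array(K['R']).T@(p-np.array(K['t']))
def onplane(K,u,v,h):
    R=np.array(K['R']);c=-R.T@np.array(K['t']); r=R.T@np.array([(u-K['cx'])/K['fx'],(v-K['cy'])/K['fy'],1])
    return c+r*(h-c[2])/r[2]
def proj(K,X):
    p=np.array(K['R'])@np.array(X)+np.array(K['t']); return np.array([K['fx']*p[0]/p[2]+K['cx'],K['fy']*p[1]/p[2]+K['cy']])
def cloud(K,d):
    v,u=np.mgrid[:d.shape[0],:d.shape[1]]
    P=np.stack([(u-K['cx'])/K['fx']*d,(v-K['cy'])/K['fy']*d,d],-1)
    W=(P-np.array(K['t']))@np.array(K['R']); W[d<=0]=np.nan; return W
np.set_printoptions(precision=4,suppress=True)
E
python3 - <<'E'
from h import *
for c in ['scene','side']:
    im,d,K=snap(c,c+'0.png')
    print(c,-np.array(K['R']).T@np.array(K['t']))
    for n in ['cassette_a','vial_b','glass_beaker','waste_bin','reader']:
        print(n,[(np.round(r['pixel']),round(r['conf'],2)) for r in pinpoint(c,n)])
    for n in ['bin_mouth','flap_bar','ejector_tab']:
        print(n,[(np.round(r['pixel'],1),round(r['conf'],2)) for r in pinpoint(c,n)])
E
```

```text
pics
scene [-0.1663  0.5712  0.8525]
cassette_a [(array([150., 302.]), 0.82), (array([285., 244.]), 0.62), (array([257., 205.]), 0.61), (array([308., 215.]), 0.51), (array([382., 190.]), 0.44)]
vial_b [(array([244., 188.]), 0.52)]
glass_beaker [(array([234., 179.]), 0.61)]
waste_bin [(array([326., 186.]), 0.71), (array([206., 253.]), 0.7)]
reader [(array([326., 190.]), 0.73)]
bin_mouth [(array([206.3, 236.3]), 0.77)]
flap_bar [(array([225.8, 258.1]), 0.6)]
ejector_tab [(array([321.5, 159.6]), 0.51)]
side [0.2756 1.0085 0.9517]
cassette_a [(array([238., 321.]), 0.73), (array([299., 218.]), 0.7), (array([297., 133.]), 0.47), (array([295., 188.]), 0.46), (array([249., 203.]), 0.43), (array([330., 150.]), 0.4)]
vial_b [(array([224., 190.]), 0.66), (array([299., 218.]), 0.34), (array([282., 249.]), 0.26)]
glass_beaker [(array([206., 186.]), 0.94)]
waste_bin [(array([250., 257.]), 0.68)]
reader [(array([286., 163.]), 0.74)]
bin_mouth [(array([250. , 242.3]), 0.78)]
flap_bar [(array([284.5, 249.8]), 0.62)]
ejector_tab [(array([276.5, 137.7]), 0.38)]
```

View pics/scene0.png

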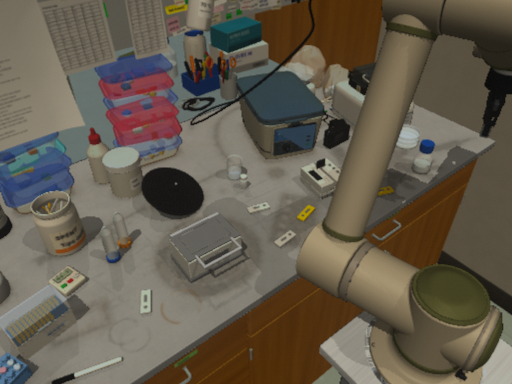

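View pics/side0.png

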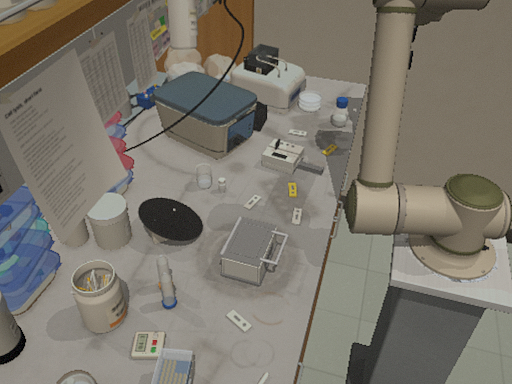

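The scene picture shows the bin at (206,245), the reader at (320,175) and white cassettes at (146,301), (259,208) and (285,238). The side picture shows the same three at (238,321), (253,201) and (297,216), plus a fourth white one at (297,133) beyond the reader. The yellow ones at side (293,188) and (330,150) are look-alikes. I'll measure now and make one enlarged crop to confirm.

```bash
cat >> h.py <<'E'
def slab(W,im,seed,r=0.06,lo=0.003,hi=0.016):
    p=W.reshape(-1,3); c=im.reshape(-1,3).astype(int)
    m=(np.hypot(p[:,0]-seed[0],p[:,1]-seed[1])<r)&(p[:,2]>lo)&(p[:,2]<hi)
    q=p[m]
    if len(q)<10: return None
    rc=cv2.minAreaRect((q[:,:2]*1000).astype(np.float32)); 
    b=cv2.boxPoints(rc); e0,e1=b[1]-b[0],b[2]-b[1]; e=e0 if np.hypot(*e0)>np.hypot(*e1) else e1
    return np.array(rc[0]),np.array(rc[1]),np.degrees(np.arctan2(e[1],e[0])),np.median(q[:,2]),len(q)
E
python3 - <<'E'
from h import *
D={}
for c in ['scene','side']:
    D[c]=snap(c)
im,d,K=D['side']; W=cloud(K,d)
seeds=[onplane(K,u,v,.008) for u,v in [(238,321),(253,201),(297,216),(297,133),(293,188),(330,150)]]
for s in seeds:
    print('seed',s[:2])
    for c in D:
        im,d,K=D[c]; print('  ',c,slab(cloud(K,d),im,s))
pts={'bin_mouth':[(206.3,236.3),(250,242.3)],'flap_bar':[(225.8,258.1),(284.5,249.8)],'tab':[(321.5,159.6),(276.5,137.7)],'vial':[(244,188),(224,190)],'beaker':[(234,179),(206,186)],'reader':[(326,190),(286,163)]}
for n,(a,b) in pts.items():
    A=[];B=[]
    for c,uv in zip(['scene','side'],(a,b)):
        K=D[c][2];R=np.array(K['R']);C=-R.T@np.array(K['t']);r=R.T@np.array([(uv[0]-K['cx'])/K['fx'],(uv[1]-K['cy'])/K['fy'],1]);r/=np.linalg.norm(r)
        M=np.eye(3)-np.outer(r,r);A.append(M);B.append(M@C)
    print(n,np.linalg.lstsq(np.vstack(A),np.hstack(B),rcond=None)[0])
im=D['side'][0]; cv2.imwrite('pics/crop1.png',cv2.resize(im[110:340,200:350,::-1],None,fx=2.6,fy=2.6,interpolation=cv2.INTER_CUBIC))
# height maps stats
for c in D:
    W=cloud(D[c][2],D[c][1]).reshape(-1,3)
    m=(W[:,2]>.06)&(W[:,2]<.085)&(W[:,0]>.25)&(W[:,0]<.7)&(abs(W[:,1])<.5); 
    print(c,m.sum())
    np.save(c+'.npy',W)
E
```

```text
seed [0.4788 0.4036]
   scene (array([479.0163, 406.6818]), array([114.8723, 106.8493]), np.float32(7.593685), np.float64(0.007328983320185502), 328)
   side (array([479.7863, 407.0526]), array([101.1434, 106.5385]), np.float32(-57.48787), np.float64(0.00716931143085278), 295)
seed [ 0.5655 -0.0064]
   scene (array([569.3493,  -2.0233]), array([103.0798, 116.5757]), np.float32(-40.118423), np.float64(0.0070666416244849605), 211)
   side (array([564.8457, -13.8186]), array([ 94.9317, 101.4598]), np.float32(-8.407329), np.float64(0.006528151681557953), 140)
seed [0.4255 0.0173]
   scene (array([430.4944,  21.493 ]), array([102.6518, 106.4768]), np.float32(-80.763306), np.float64(0.007160916279192228), 234)
   side (array([428.0693,  20.0709]), array([ 90.2774, 112.0201]), np.float32(-10.637876), np.float64(0.006413368062253632), 166)
seed [ 0.5201 -0.4052]
   scene None
   side (array([ 512.8333, -403.9481]), array([91.2614, 86.8836]), np.float32(4.012837), np.float64(0.005912907267632013), 90)
seed [ 0.4648 -0.1018]
   scene (array([ 469.7237, -101.1402]), array([ 99.3705, 117.0829]), np.float32(-79.82413), np.float64(0.007192735433260529), 206)
   side (array([ 462.0627, -100.0802]), array([110.7117,  80.4307]), np.float32(54.337845), np.float64(0.006836496772394753), 132)
seed [ 0.3893 -0.3376]
   scene (array([ 369.5359, -348.6312]), array([ 70.5838, 107.4128]), np.float32(-55.467976), np.float64(0.007250745563439178), 125)
   side (array([ 381.406 , -330.9456]), array([ 89.6697, 102.0724]), np.float32(-81.245705), np.float64(0.006619063781234587), 98)
bin_mouth [0.5118 0.2052 0.0659]
flap_bar [0.4198 0.21   0.0713]
tab [ 0.5567 -0.2409  0.0819]
vial [ 0.6644 -0.0266  0.0087]
beaker [ 0.7265 -0.0339  0.0023]
reader [ 0.517  -0.2317 -0.0061]
scene 2931
side 2582
```

View pics/crop1.png

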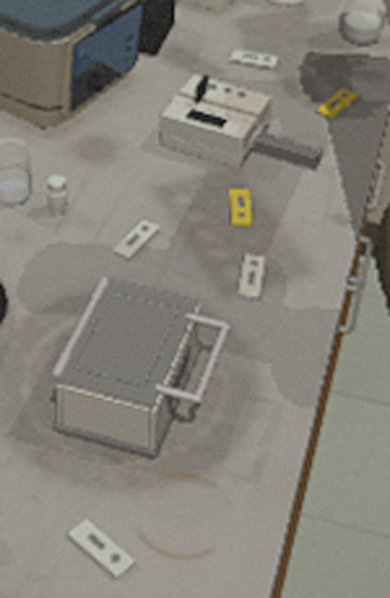

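All four white slabs have the window and the well, so they are the ones meant. The two yellow ones are not. Next, the wrist camera.

```bash
cat >> h.py <<'E'
def go(target,yaw=None,s=None):
    """tool-frame shift (m) to world target, and turn (rad) about tool z so that tool y has world heading yaw (deg, mod 180)"""
    s=s or env.observe(); R=np.array(s['tool_rot']); p=np.array(s['position'])
    print('shift',R.T@(np.array(target)-p))
    if yaw is not None:
        h=np.degrees(np.arctan2(R[1,1],R[0,1])); dy=(yaw-h+90)%180-90
        print('turn z',np.radians(-dy),'heading',h,'q6',s['q'][5])
E
python3 - <<'E'
from h import *
s=env.observe(); print(s['position'],np.array(s['tool_rot']),s['grip_width'])
im,d,K=snap('wrist'); C=-np.array(K['R']).T@np.array(K['t']); R=np.array(s['tool_rot'])
print('cam in tool',R.T@(C-s['position'])); print('cam axes in tool\n',R.T@np.array(K['R']).T, K['fx'],K['cx'],K['cy'])
go([.48,-.28,.30],90)
E
```

```text
[ 0.2337 -0.4979  0.2313] [[ 0.9053  0.4249 -0.    ]
 [ 0.4249 -0.9053 -0.    ]
 [-0.      0.     -1.    ]] 0.08510995855834196
cam in tool [ 0.0784  0.0008 -0.142 ]
cam axes in tool
 [[-0.0004 -0.9522 -0.3054]
 [ 1.     -0.0004  0.    ]
 [-0.0001 -0.3054  0.9522]] 292.061995761853 258.08277277882985 193.62057692714654
shift [ 0.3156 -0.0926 -0.0687]
turn z 0.43882437628925847 heading -64.85721529116476 q6 -12.337323967168825
```

move_arm(plan="0.053 -0.015 -0.012 0 0 0 0.085; 0.053 -0.015 -0.012 0 0 0 0.085; 0.053 -0.015 -0.012 0 0 0 0.085; 0.053 -0.015 -0.012 0 0 0 0; 0.053 -0.015 -0.012 0 0 0 0; 0.053 -0.015 -0.012 0 0 0 0; 0 0 0 0 0 0.15 0; 0 0 0 0 0 0.15 0; 0 0 0 0 0 0.14 0; 0 0 0 0 0 0 0; 0 0 0 0 0 0 0")

```text
time_s: 2.42
position: [0.4833, -0.2813, 0.3033]
tool_rot: [[1.0, 0.001, -0.0], [0.001, -1.0, 0.0], [-0.0, -0.0, -1.0]]
ft_force: [-0.5, -0.3, 0.1]
grip_width: -0.0002
gripper_force: 0.0
```

Run:
```python
from h import *
im,d,K=snap('wrist','w1.png')
for n in ['ejector_tab','reader','cassette_a']:
    print(n,[(np.round(r['pixel'],1),round(r['conf'],2)) for r in pinpoint('wrist',n)])
W=cloud(K,d); np.save('w1.npy',W)
m=W[...,2]
# tab top
t=(m>.068)&(m<.09)&(W[...,1]<-.15)&(W[...,0]>.45)
print('tab',t.sum(),np.nanmedian(W[t],0)); 
if t.sum()>5: print(cv2.minAreaRect((W[t][:,:2]*1000).astype(np.float32)))
t=(m>.044)&(m<.056); print('roof',t.sum(),cv2.minAreaRect((W[t][:,:2]*1000).astype(np.float32)))
t=(m>.014)&(m<.026); print('tongue',t.sum(),cv2.minAreaRect((W[t][:,:2]*1000).astype(np.float32)))
```

```text
ejector_tab [(array([220., 107.]), 0.52)]
reader [(array([227.7, 136.3]), 0.88)]
cassette_a [(array([140.7, 159.7]), 0.81), (array([224.1, 133.4]), 0.74), (array([298.8, 210.3]), 0.67), (array([67.9, 95.3]), 0.59), (array([348.3, 127.7]), 0.59)]
tab 1595 [ 0.6121 -0.5254  0.0792]
((618.3182983398438, -400.13739013671875), (114.79186248779297, 362.2504577636719), 4.000448226928711)
roof 9056 ((587.8097534179688, -334.5220031738281), (636.9376220703125, 294.057373046875), 70.72891235351562)
tongue 1815 ((528.9496459960938, -324.434326171875), (308.14794921875, 584.7232055664062), 0.029258640483021736)
```

View pics/w1.png

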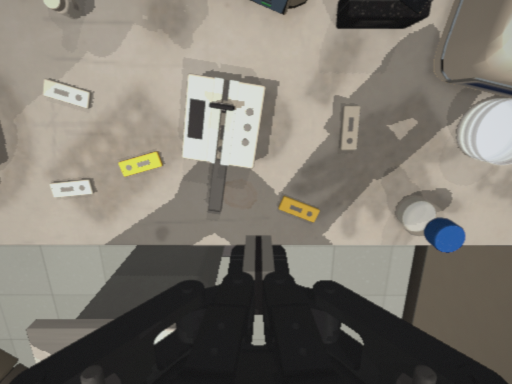

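The wrist picture shows the reader with its tab at (222,105) and the tongue end at (216,211). White cassettes lie at (67,94), (72,188) and (350,128). Yellow ones lie at (140,163) and (300,209).

```bash
cat >> h.py <<'E'
def white(im,K,uv,h=.008,rad=45,yl=False):
    """cassette pose from brightness threshold in a patch round uv, projected on plane h"""
    u,v=np.round(uv).astype(int); u0,v0=max(u-rad,0),max(v-rad,0); p=im[v0:v+rad,u0:u+rad]
    g=p.min(2); t,b=cv2.threshold(g,0,255,cv2.THRESH_BINARY+cv2.THRESH_OTSU)
    n,l,st,_=cv2.connectedComponentsWithStats(cv2.morphologyEx(b,cv2.MORPH_CLOSE,np.ones((3,3))))
    l0=l[max(v-v0-3,0):v-v0+4,max(u-u0-3,0):u-u0+4]; k=np.bincount(l0[l0>0]).argmax() if (l0>0).any() else 1
    c=max(cv2.findContours((l==k).astype(np.uint8),cv2.RETR_EXTERNAL,cv2.CHAIN_APPROX_NONE)[0],key=len)[:,0]
    X=np.array([onplane(K,a+u0,bb+v0,h)[:2]*1000 for a,bb in c]); rc=cv2.minAreaRect(X.astype(np.float32))
    B=cv2.boxPoints(rc); e=max([B[1]-B[0],B[2]-B[1]],key=np.linalg.norm)
    return np.array(rc[0])/1000,np.array(rc[1]),float(np.degrees(np.arctan2(e[1],e[0])))
E
python3 - <<'E'
from h import *
im=cv2.imread('pics/w1.png')[:,:,::-1]; K=viewer.calibration('wrist'); W=np.load('w1.npy')
def rect(x0,x1,y0,y1,lo,hi):
    P=W.reshape(-1,3); m=(P[:,0]>x0)&(P[:,0]<x1)&(P[:,1]>y0)&(P[:,1]<y1)&(P[:,2]>lo)&(P[:,2]<hi); q=P[m]
    print(len(q),np.median(q,0),cv2.minAreaRect((q[:,:2]*1000).astype(np.float32)))
rect(.45,.65,-.33,-.15,.044,.056); rect(.45,.65,-.33,-.15,.068,.09); rect(.36,.475,-.27,-.18,.012,.028)
for uv in [(190,76),(265,84),(252,167),(183,160)]: print('roof corner',onplane(K,*uv,.05))
print('tab',onplane(K,222,105,.08), 'tongue end',onplane(K,215.5,211,.02))
for uv in [(67,94),(72,188),(350,128)]: print(white(im,K,uv))
E
```

```text
5766 [ 0.5356 -0.2344  0.0494] ((533.0140991210938, -234.17694091796875), (99.9217529296875, 109.97416687011719), 81.26365661621094)
155 [ 0.5551 -0.2385  0.0786] ((555.34912109375, -237.7449493408203), (29.585128784179688, 7.113372325897217), 81.47753143310547)
675 [ 0.4349 -0.2195  0.0192] ((434.7048034667969, -219.25010681152344), (20.10700798034668, 80.27720642089844), 81.35477447509766)
roof corner [ 0.5908 -0.1963  0.05  ]
roof corner [ 0.5813 -0.2908  0.05  ]
roof corner [ 0.4739 -0.2736  0.05  ]
roof corner [ 0.4837 -0.1791  0.05  ]
tab [ 0.5563 -0.2388  0.08  ] tongue end [ 0.3972 -0.2155  0.02  ]
(array([ 0.5708, -0.0092]), array([61.1677, 21.9065]), 73.28724670410156)
(array([0.4285, 0.0224]), array([150.1039, 145.3827]), 89.97161865234375)
(array([ 0.5229, -0.4172]), array([61.8727, 22.1714]), 0.6231465935707092)
```

move_arm(plan="0 0 0 0 0 0.151 0; 0 0 0 0 0 0 0")

```text
time_s: 2.88
position: [0.4833, -0.2813, 0.3033]
tool_rot: [[0.989, -0.15, 0.0], [-0.15, -0.989, 0.0], [0.0, -0.0, -1.0]]
ft_force: [-0.3, -0.1, 0.7]
grip_width: -0.0004
gripper_force: 0.0
```

Run:
```python
from h import *
go([.5745,-.2405,.062],-98.65)
```

```text
shift [ 0.0841 -0.054   0.2413]
turn z 0.00047453799075110326 heading -98.62281097591135 q6 56.29068760736647
```

move_arm(plan="0.042 -0.027 0.03 0 0 0 0; 0.042 -0.027 0.03 0 0 0 0; 0 0 0.05 0 0 0 0; 0 0 0.05 0 0 0 0; 0 0 0.041 0 0 0 0; 0 0 0.04 0 0 0 0; 0 0 0 0 0 0 0; 0 0 0 0 0 0 0")

```text
time_s: 3.88
position: [0.5753, -0.2412, 0.064]
tool_rot: [[0.989, -0.15, 0.002], [-0.15, -0.989, -0.001], [0.002, 0.001, -1.0]]
ft_force: [0.6, -0.9, -0.1]
grip_width: 0.0002
gripper_force: 0.0
```

move_arm(plan="-0.015 0 0 0 0 0 0; -0.015 0 0 0 0 0 0; -0.015 0 0 0 0 0 0; -0.015 0 0 0 0 0 0; -0.010 0 0 0 0 0 0; -0.004 0 0 0 0 0 0; 0 0 0 0 0 0 0; 0 0 0 0 0 0 0")

```text
time_s: 4.88
position: [0.502, -0.2298, 0.0627]
tool_rot: [[0.988, -0.151, 0.001], [-0.151, -0.988, -0.001], [0.001, 0.001, -1.0]]
ft_force: [4.7, -1.1, 4.0]
grip_width: -0.0003
gripper_force: 2.2
```

move_arm(plan="-0.003 0 0 0 0 0 0; -0.002 0 0 0 0 0 0; 0 0 0 0 0 0 0; 0 0 0 0 0 0 0")

```text
time_s: 5.38
position: [0.4965, -0.2288, 0.0623]
tool_rot: [[0.988, -0.152, 0.0], [-0.152, -0.988, -0.0], [0.0, 0.0, -1.0]]
ft_force: [5.6, -2.5, 3.0]
grip_width: -0.0001
gripper_force: 2.3
```

Run:
```python
from h import *
print(env.observe()['ft_force'])
im,d,K=snap('side'); cv2.imwrite('pics/s2.png',cv2.resize(im[110:200,220:360,::-1],None,fx=4,fy=4,interpolation=cv2.INTER_CUBIC))
```

```text
[ 5.5912 -2.4779  3.0474]
```

View pics/s2.png

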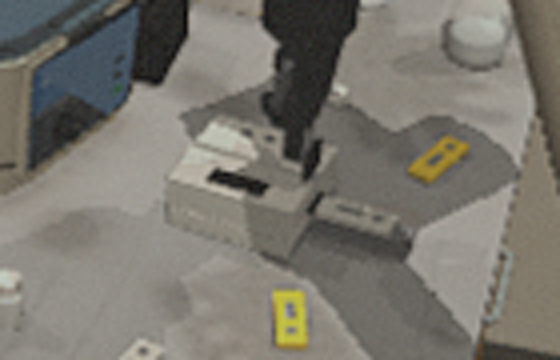

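The ejected cassette now lies on the tongue, at about (350,215) in the crop. I'll push on to the stop to be sure.

move_arm(plan="-0.002 0 0 0 0 0 0; -0.001 0 0 0 0 0 0; 0 0 0 0 0 0 0; 0 0 0 0 0 0 0")

```text
time_s: 5.92
position: [0.4959, -0.2288, 0.0626]
tool_rot: [[0.988, -0.152, 0.006], [-0.152, -0.988, -0.002], [0.006, 0.001, -1.0]]
ft_force: [16.3, -0.8, -2.3]
grip_width: 0.0002
gripper_force: 7.9
```

move_arm(plan="0.03 0 0 0 0 0 0; 0.03 0 0 0 0 0 0; 0.023 0 0 0 0 0 0; 0 0 0 0 0 0 0; 0 0 -0.06 0 0 0 0; 0 0 -0.06 0 0 0 0; 0 0 -0.06 0 0 0 0; 0 0 -0.05 0 0 -0.151 0; 0 0 0 0 0 0 0; 0 0 0 0 0 0 0")

```text
time_s: 7.18
position: [0.5743, -0.2405, 0.2908]
tool_rot: [[1.0, -0.002, -0.003], [-0.002, -1.0, 0.002], [-0.003, -0.002, -1.0]]
ft_force: [0.4, 0.1, -1.2]
grip_width: -0.0003
gripper_force: 0.0
```

Run:
```python
from h import *
s=env.observe();print(s['position'])
go([.43,.2,.30],-90)
```

```text
[ 0.5743 -0.2405  0.2908]
shift [-0.1454 -0.4401 -0.0079]
turn z -0.002407169663554681 heading -90.13792066229361 q6 56.54463781770233
```

move_arm(plan="-0.016 -0.049 -0.001 0 0 0 0; -0.016 -0.049 -0.001 0 0 0 0; -0.016 -0.049 -0.001 0 0 0 0; -0.016 -0.049 -0.001 0 0 0 0; -0.016 -0.049 -0.001 0 0 0 0; -0.016 -0.049 -0.001 0 0 0 0; -0.016 -0.049 -0.001 0 0 0 0; -0.016 -0.049 -0.001 0 0 0 0.06; -0.016 -0.049 0 0 0 0 0.06; 0 0 0 0 0 0 0.06; 0 0 0 0 0 0 0.06; 0 0 0 0 0 0 0.06")

```text
time_s: 8.68
position: [0.4322, 0.1993, 0.2997]
tool_rot: [[1.0, -0.003, -0.001], [-0.003, -1.0, -0.0], [-0.001, 0.0, -1.0]]
ft_force: [-0.1, 0.7, -0.7]
grip_width: 0.06
gripper_force: 0.0
```

Run:
```python
from h import *
print(env.observe()['position'],env.observe()['q'])
im,d,K=snap('wrist','w2.png')
W=cloud(K,d); np.save('w2.npy',W)
for n in ['bin_mouth','flap_bar','cassette_a','reader']:
    print(n,[(np.round(r['pixel'],1),round(r['conf'],2)) for r in pinpoint('wrist',n)])
def rect(x0,x1,y0,y1,lo,hi):
    P=W.reshape(-1,3); m=(P[:,0]>x0)&(P[:,0]<x1)&(P[:,1]>y0)&(P[:,1]<y1)&(P[:,2]>lo)&(P[:,2]<hi); q=P[m]
    print(len(q),np.median(q,0),cv2.minAreaRect((q[:,:2]*1000).astype(np.float32)))
rect(.45,.62,.1,.32,.062,.09); rect(.38,.445,.1,.32,.05,.09);
```

```text
[0.4322 0.1993 0.2997] [ 10.466   11.7763  77.5285  -0.0119  90.7845 100.6456]
bin_mouth [(array([254.2, 100.4]), 0.76)]
flap_bar [(array([250.8, 165.9]), 0.98)]
cassette_a [(array([382.9, 159. ]), 0.95), (array([406.9,  53.5]), 0.81), (array([460.1, 126.4]), 0.8), (array([122. , 123.2]), 0.69)]
reader []
11578 [0.5187 0.2065 0.0739] ((509.34832763671875, 206.3472900390625), (149.7681121826172, 121.4173812866211), 88.16304016113281)
613 [0.431  0.2064 0.0731] ((433.9731750488281, 208.71746826171875), (21.261333465576172, 107.80943298339844), 0.34207677841186523)
```

View pics/w2.png

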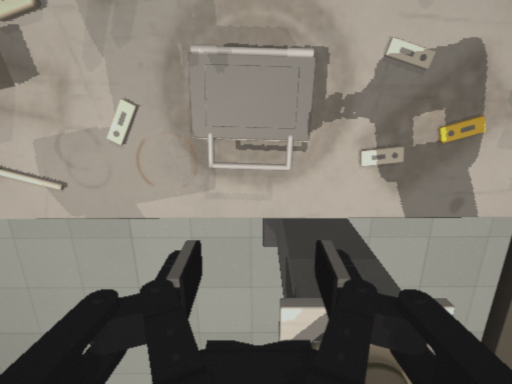

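The wrist picture shows the bin flap at (250,95) and the bar from (210,167) to (291,167). Cassettes lie at (122,122), (382,157) and (409,54), with a yellow look-alike at (463,129).

Run:
```python
from h import *
W=np.load('w2.npy'); K=viewer.calibration('wrist'); im=cv2.imread('pics/w2.png')[:,:,::-1]
for uv in [(213,167),(250,167),(288,167.5)]: print('bar',onplane(K,*uv,.0755), W[int(uv[1]),uv[0]-2:uv[0]+3,2])
P=W[160:172,216:286].reshape(-1,3); q=P[P[:,2]>.05]; f=np.polyfit(q[:,1],q[:,0],1); print('bar line',f,np.median(q,0),len(q))
# flap corners
for uv in [(190,47),(313,47),(310,141),(191,138)]: print(onplane(K,*uv,.074))
# rotated extents
a=np.radians(-1.8);ex=np.array([np.cos(a),np.sin(a)]);ey=np.array([-ex[1],ex[0]])
P=W.reshape(-1,3);m=(P[:,0]>.45)&(P[:,0]<.62)&(P[:,1]>.1)&(P[:,1]<.32)&(P[:,2]>.062)&(P[:,2]<.09);q=P[m]
print('ext',np.percentile(q[:,:2]@ex,[.2,1,99,99.8]),np.percentile(q[:,:2]@ey,[.2,1,99,99.8]))
for uv in [(122,122),(382,157),(409,54)]: print(white(im,K,uv,rad=38))
```

```text
bar [0.4293 0.2569 0.0755] [0.0731 0.0732 0.0729 0.0721 0.0734]
bar [0.4292 0.2095 0.0755] [0.0736 0.074  0.0739 0.0734 0.0737]
bar [0.4284 0.1608 0.0755] [0.0723 0.074  0.0743 0.0733 0.0731]
bar line [0.03   0.4236] [0.43   0.2077 0.0731] 431
[0.5687 0.2765 0.074 ]
[0.5683 0.1362 0.074 ]
[0.4619 0.1341 0.074 ]
[0.466  0.2828 0.074 ]
ext [0.4451 0.4539 0.5611 0.5624] [0.149  0.1504 0.2943 0.2957]
(array([0.481 , 0.3993]), array([22.3785, 61.2423]), -27.659902572631836)
(array([0.4275, 0.0279]), array([116.8861,  90.59  ]), 1.8211462497711182)
(array([ 0.5828, -0.0028]), array([76.3215, 99.9498]), -83.4126205444336)
```

move_arm(plan="0 0 0 0 0 -0.171 0.03; 0 0 0 0 0 -0.171 0.03; 0 0 0 0 0 -0.171 0.03; 0 0 0 0 0 -0.171 0.03; 0 0 0 0 0 -0.171 0.03; 0 0 0 0 0 -0.171 0.03; 0 0 0.03 0 0 -0.171 0.03; 0 0 0.03 0 0 -0.171 0.03; 0 0 0.03 0 0 -0.171 0.03; 0 0 0.03 0 0 0 0.03; 0 0 0 0 0 0 0.03")

```text
time_s: 10.3
position: [0.4313, 0.2, 0.179]
tool_rot: [[0.034, 0.999, -0.004], [0.999, -0.034, -0.001], [-0.001, -0.004, -1.0]]
ft_force: [0.7, -0.0, 0.1]
grip_width: 0.0303
gripper_force: 0.0
```

Run:
```python
from h import *
go([.430,.209,.0525],-1.8)
im,d,K=snap('wrist'); print([(np.round(r['pixel'],1),round(r['conf'],2),onplane(K,*r['pixel'],.0715)) for r in pinpoint('wrist','flap_bar')])
```

```text
shift [ 0.0091 -0.0011  0.1265]
turn z -0.0021983070063708804 heading -1.925953713539087 q6 12.494915121194614
[(array([257.4, 181.2]), 0.64, array([0.4311, 0.209 , 0.0715]))]
```

move_arm(plan="0.009 -0.001 0.04 0 0 0 0.03; 0 0 0.04 0 0 0 0.03; 0 0 0.03 0 0 0 0.03; 0 0 0.016 0 0 0 0.03; 0 0 0 0 0 0 0.03; 0 0 0 0 0 0 0; 0 0 0 0 0 0 0; 0 0 0 0 0 0 0; 0 0 0 0 0 0 0", grip_force=30)

```text
time_s: 11.52
position: [0.4285, 0.2096, 0.0548]
tool_rot: [[0.033, 0.999, -0.006], [0.999, -0.033, -0.0], [-0.0, -0.006, -1.0]]
ft_force: [-10.8, 1.9, 0.5]
grip_width: 0.0065
gripper_force: 29.4
```

Run:
```python
import numpy as np
q=np.linspace(0,2.24,21)
for a,b in zip(q,q[1:]): print(round(b,3),"0 %.4f %.4f 0 0 0 0;"%(.135*(np.cos(a)-np.cos(b)),-.135*(np.sin(b)-np.sin(a))))
```

```text
0.112 0 0.0008 -0.0151 0 0 0 0;
0.224 0 0.0025 -0.0149 0 0 0 0;
0.336 0 0.0042 -0.0145 0 0 0 0;
0.448 0 0.0058 -0.0140 0 0 0 0;
0.56 0 0.0073 -0.0132 0 0 0 0;
0.672 0 0.0087 -0.0123 0 0 0 0;
0.784 0 0.0101 -0.0113 0 0 0 0;
0.896 0 0.0113 -0.0101 0 0 0 0;
1.008 0 0.0123 -0.0088 0 0 0 0;
1.12 0 0.0132 -0.0073 0 0 0 0;
1.232 0 0.0139 -0.0058 0 0 0 0;
1.344 0 0.0145 -0.0042 0 0 0 0;
1.456 0 0.0149 -0.0026 0 0 0 0;
1.568 0 0.0151 -0.0009 0 0 0 0;
1.68 0 0.0151 0.0008 0 0 0 0;
1.792 0 0.0149 0.0025 0 0 0 0;
1.904 0 0.0145 0.0041 0 0 0 0;
2.016 0 0.0140 0.0057 0 0 0 0;
2.128 0 0.0133 0.0073 0 0 0 0;
2.24 0 0.0124 0.0087 0 0 0 0;
```

move_arm(plan="0 -0.0005 -0.015 0 0 0 0; 0 0.0025 -0.015 0 0 0 0; 0 0.004 -0.0145 0 0 0 0; 0 0.006 -0.014 0 0 0 0; 0 0.0073 -0.0132 0 0 0 0; 0 0.0087 -0.0123 0 0 0 0; 0 0.010 -0.0113 0 0 0 0; 0 0.0113 -0.010 0 0 0 0; 0 0 0 0 0 0 0")

```text
time_s: 12.65
position: [0.4784, 0.2081, 0.1631]
tool_rot: [[0.032, 0.999, -0.003], [0.999, -0.032, 0.001], [0.0, -0.003, -1.0]]
ft_force: [-19.4, -0.4, 22.5]
grip_width: 0.0065
gripper_force: 31.3
```

move_arm(plan="0 -0.002 -0.002 0 0 0 0; 0 0.0123 -0.0088 0 0 0 0; 0 0.0132 -0.0073 0 0 0 0; 0 0.0139 -0.006 0 0 0 0; 0 0.0145 -0.0045 0 0 0 0; 0 0.015 -0.0026 0 0 0 0; 0 0 0 0 0 0 0")

```text
time_s: 13.52
position: [0.5486, 0.2057, 0.1929]
tool_rot: [[0.033, 0.999, 0.004], [0.999, -0.033, 0.001], [0.001, 0.004, -1.0]]
ft_force: [-2.2, 1.5, 7.1]
grip_width: 0.0065
gripper_force: 30.7
```

move_arm(plan="0 0.015 -0.001 0 0 0 0; 0 0.015 0.001 0 0 0 0; 0 0.015 0.0025 0 0 0 0; 0 0.0145 0.004 0 0 0 0; 0 0.014 0.0057 0 0 0 0; 0 0.0133 0.0073 0 0 0 0; 0 0.0095 0.0065 0 0 0 0; 0 0 0 0 0 0 0")

```text
time_s: 14.52
position: [0.6449, 0.2025, 0.1645]
tool_rot: [[0.033, 0.999, 0.001], [0.999, -0.033, 0.0], [0.001, 0.001, -1.0]]
ft_force: [3.1, 2.5, 3.2]
grip_width: 0.0064
gripper_force: 31.7
```

move_arm(plan="0 0.003 0.0025 0 0 0 0; 0 0 0 0 0 0 0; 0 0 0 0 0 0 0; 0 0 0 0 0 0 0; 0 0 0 0 0 0 0")

```text
time_s: 15.15
position: [0.6469, 0.2024, 0.1628]
tool_rot: [[0.033, 0.999, 0.001], [0.999, -0.033, 0.0], [0.0, 0.001, -1.0]]
ft_force: [4.1, 2.5, 5.3]
grip_width: 0.0066
gripper_force: 31.9
```

move_arm(plan="0 0 0 0 0 0 0.03; 0 0 0 0 0 0 0.03; 0 0 0 0 0 0 0.03; 0 0 -0.03 0 0 0 0.03; 0 0 -0.04 0 0 0 0.03; 0 0 -0.04 0 0 0 0.03; 0 -0.04 -0.02 0 0 0 0.04; 0 -0.04 0 0 0 0 0.05; 0 -0.04 0 0 0 0 0.05; 0 0 0 0 0 0 0.05; 0 0 0 0 0 0 0.05")

```text
time_s: 16.52
position: [0.5273, 0.2061, 0.2924]
tool_rot: [[0.033, 0.999, 0.0], [0.999, -0.033, -0.0], [-0.0, 0.0, -1.0]]
ft_force: [0.3, 0.3, 0.3]
grip_width: 0.0503
gripper_force: 0.0
```

Run:
```python
from h import *
s=env.observe()
im,d,K=snap('side','s3.png'); print([(np.round(r['pixel'],1),round(r['conf'],2)) for r in pinpoint('side','flap_bar')])
for uv in [(238,321),(253,201),(297,216),(297,133)]: print(white(im,K,uv,rad=22))
print(proj(K,[.6469,.2024,.1818]))
im,d,K=snap('scene'); print([(np.round(r['pixel'],1),round(r['conf'],2)) for r in pinpoint('scene','flap_bar')],proj(K,[.6469,.2024,.1818]))
for n in ['cassette_a']:
    print([(np.round(r['pixel'],1),round(r['conf'],2)) for r in pinpoint('scene',n)])
```

```text
[(array([200.5, 198. ]), 0.78)]
(array([0.4786, 0.4006]), array([22.818, 62.004]), -27.942913055419922)
(array([ 0.5591, -0.0159]), array([50.8017, 78.668 ]), -89.76483917236328)
(array([0.4193, 0.0431]), array([126.2419, 121.0276]), 14.66283893585205)
(array([ 0.5348, -0.4131]), array([148.1375, 279.2588]), -72.16522216796875)
[198.1866 195.5927]
[(array([177.4, 176.1]), 0.85)] [173.5143 174.6148]
[(array([286.1, 240.6]), 0.69), (array([147.7, 299.2]), 0.66), (array([362. , 166.5]), 0.64), (array([258. , 208.8]), 0.63), (array([384.1, 189.2]), 0.42)]
```

View pics/s3.png

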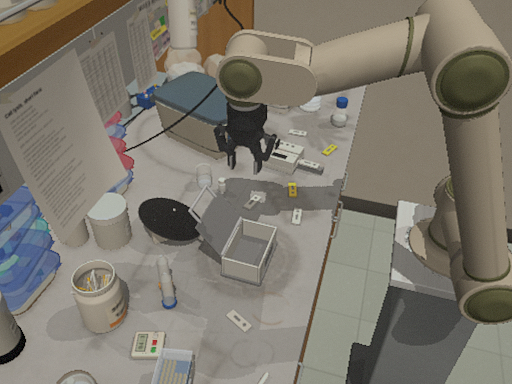

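The side picture shows the flap laid back with its bar at (200,195), and the empty bin at (250,250). No cassette has moved. Next I pick the left one.

```bash
cat >> h.py <<'E'
def leg(p,h,target,yaw):
    """turn about tool z first, then shift in the turned frame (tool down, tool x = heading of y + 90)"""
    a=np.radians(yaw); y=np.array([np.cos(a),np.sin(a),0]); z=np.array([0,0,-1.]); x=np.cross(y,z)
    d=np.array(target)-p; print('turn %.3f  shift %.4f %.4f %.4f'%(-np.radians((yaw-h+180)%360-180),d@x,d@y,d@z))
def slot(yb,z,xb=0):
    a=np.radians(-1.8);ex=np.array([np.cos(a),np.sin(a)]);ey=np.array([-ex[1],ex[0]]); return np.r_[np.array([.5115,.2064])+xb*ex+yb*ey,z]
def cyc(c,yaw,slt,z=.002):
    s=env.observe();R=np.array(s['tool_rot']);p=np.array(s['position']);h=np.degrees(np.arctan2(R[1,1],R[0,1]))
    leg(p,h,[*c,z],yaw); leg(np.array([*c,.15]),yaw,slt,88.2)
E
python3 - <<'E'
from h import *
cyc([.480,.400],62.2,slot(.036,.022))
E
```

```text
turn -1.119  shift 0.1324 0.1494 0.2899
turn -0.454  shift -0.0376 -0.1565 0.1280
```

move_arm(plan="0 0 0 0 0 -0.16 0.05; 0 0 0 0 0 -0.16 0.05; 0 0 0 0 0 -0.16 0.05; 0 0 0 0 0 -0.16 0.05; 0 0 0 0 0 -0.16 0.05; 0 0 0 0 0 -0.16 0.05; 0 0 0 0 0 -0.159 0.05; 0.033 0.037 0 0 0 0 0.05; 0.033 0.037 0.03 0 0 0 0.05; 0.033 0.038 0.05 0 0 0 0.05; 0.033 0.037 0.05 0 0 0 0.05; 0 0 0 0 0 0 0.05")

```text
time_s: 18.27
position: [0.48, 0.39, 0.1697]
tool_rot: [[-0.886, 0.463, -0.007], [0.463, 0.886, -0.003], [0.004, -0.006, -1.0]]
ft_force: [-0.1, -0.2, 0.2]
grip_width: 0.0501
gripper_force: 0.0
```

Run:
```python
from h import *
im,d,K=snap('wrist'); r=pinpoint('wrist','cassette_a'); print([(x['pixel'],x['conf'],onplane(K,*x['pixel'],0.004)) for x in r])
print(white(im,K,r[0]['pixel'],rad=80)); cyc([.480,.400],62.2,slot(.036,.022))
```

```text
[([265.1, 169.7], 0.65, array([0.4772, 0.3985, 0.004 ])), ([32.9, 362.0], 0.59, array([ 0.5692, -0.0043,  0.004 ]))]
(array([0.4833, 0.3968]), array([181.6277, 174.2882]), 62.38663864135742)
turn 0.001  shift 0.0077 0.0090 0.1719
turn -0.454  shift -0.0376 -0.1565 0.1280
```

move_arm(plan="0.008 0.008 0.04 0 0 0 0.05; 0 0 0.05 0 0 0 0.05; 0 0 0.045 0 0 0 0.05; 0 0 0.02 0 0 0 0.05; 0 0 0.011 0 0 0 0.05; 0 0 0 0 0 0 0.05; 0 0 0 0 0 0 0; 0 0 0 0 0 0 0; 0 0 0 0 0 0 0; 0 0 0 0 0 0 0", grip_force=30)

```text
time_s: 19.62
position: [0.4788, 0.3992, 0.0081]
tool_rot: [[-0.885, 0.466, 0.0], [0.466, 0.885, 0.0], [-0.0, 0.0, -1.0]]
ft_force: [0.6, -0.2, 1.4]
grip_width: 0.0002
gripper_force: 1.2
```

Run:
```python
from h import *
im,d,K=snap('side'); print(white(im,K,(238,321),rad=22),[(np.round(x['pixel'],1),x['conf']) for x in pinpoint('side','cassette_a')])
im,d,K=snap('wrist','w4.png')
```

```text
(array([0.481 , 0.4004]), array([102.1074, 116.2307]), -72.67933654785156) [(array([296.4, 134.7]), 0.67), (array([237.4, 319.8]), 0.66), (array([309.2, 165.7]), 0.52)]
```

View pics/w4.png

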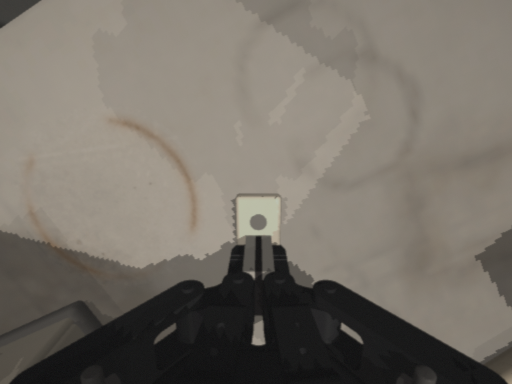

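The cassette lies aligned under the shut fingers at (258,218), so the hand was simply too high. I'll open, go lower and close.

move_arm(plan="0 0 0 0 0 0 0.05; 0 0 0 0 0 0 0.05; 0 0 0 0 0 0 0.05; 0 0 0.004 0 0 0 0.05; 0 0 0.004 0 0 0 0.05; 0 0 0 0 0 0 0.05; 0 0 0 0 0 0 0; 0 0 0 0 0 0 0; 0 0 0 0 0 0 0; 0 0 0 0 0 0 0", grip_force=30)

```text
time_s: 21.02
position: [0.479, 0.3993, 0.0002]
tool_rot: [[-0.885, 0.466, 0.001], [0.466, 0.885, 0.0], [-0.0, 0.001, -1.0]]
ft_force: [0.2, -0.3, 3.5]
grip_width: 0.0226
gripper_force: 31.5
```

move_arm(plan="0 0 -0.03 0 0 0 0; 0 0 -0.06 0 0 0 0; 0 0 -0.06 0 0 0 0; 0 0 0 0 0 -0.152 0; 0 0 0 0 0 -0.152 0; 0 0 0 0 0 -0.152 0; -0.012 -0.052 0 0 0 0 0; -0.013 -0.052 0 0 0 0 0; -0.013 -0.052 0 0 0 0 0; 0 0 0 0 0 0 0; 0 0 0 0 0 0 0")

```text
time_s: 22.4
position: [0.5121, 0.2423, 0.1498]
tool_rot: [[-1.0, 0.029, -0.0], [0.029, 1.0, 0.0], [0.0, 0.0, -1.0]]
ft_force: [-0.5, 1.2, -1.6]
grip_width: 0.023
gripper_force: 29.7
```

Run:
```python
from h import *
print(env.observe()['grip_width']); go(slot(.036,.022),88.2)
```

```text
0.022965292802594326
shift [-0.0005  0.      0.1278]
turn z 0.002317424465967439 heading 88.3327786412403 q6 -74.99122931501365
```

move_arm(plan="0 0 0.05 0 0 0 0; 0 0 0.05 0 0 0 0; 0 0 0.025 0 0 0 0; 0 0 0 0 0 0 0; 0 0 0 0 0 0 0.037; 0 0 0 0 0 0 0.037; 0 0 0 0 0 0 0.037; 0 0 -0.05 0 0 0 0.037; 0 0 -0.06 0 0 0 0.037; 0 0 -0.06 0 0 0 0.037; 0 0 -0.06 0 0 0 0.05; 0 -0.05 0 0 0 0 0.05")

```text
time_s: 23.9
position: [0.5119, 0.195, 0.2595]
tool_rot: [[-1.0, 0.023, 0.01], [0.023, 1.0, 0.002], [-0.01, 0.002, -1.0]]
ft_force: [0.7, -0.6, -1.0]
grip_width: 0.0502
gripper_force: 0.0
```

move_arm(plan="0 -0.06 0 0 0 0 0.05; 0 -0.06 0 0 0 0 0.05; 0 -0.05 0 0 0 0 0.05; -0.03 0 0 0 0 0 0.05; -0.02 0 0 0 0 0 0.05; 0 0 0 0 0 0 0.05")

```text
time_s: 24.65
position: [0.5565, 0.0218, 0.2542]
tool_rot: [[-1.0, 0.027, -0.001], [0.027, 1.0, 0.0], [0.001, 0.0, -1.0]]
ft_force: [-0.7, -0.6, 0.4]
grip_width: 0.05
gripper_force: 0.0
```

Run:
```python
from h import *
print(env.observe()['position'])
im,d,K=snap('wrist','w5.png')
r=pinpoint('wrist','cassette_a'); print([(np.round(x['pixel']),round(x['conf'],2),onplane(K,*x['pixel'],0.0)) for x in r])
for x in r: print(white(im,K,x['pixel'],rad=30), im[int(x['pixel'][1]),int(x['pixel'][0])])
```

```text
[0.5565 0.0218 0.2542]
[(array([250.,  60.]), 0.84, array([0.4315, 0.0143, 0.    ])), (array([237., 174.]), 0.77, array([ 0.5769, -0.0092,  0.    ])), (array([56., 73.]), 0.73, array([ 0.4392, -0.23  ,  0.    ])), (array([427., 122.]), 0.71, array([0.5124, 0.246 , 0.    ])), (array([164.,  90.]), 0.7, array([ 0.4641, -0.0966,  0.    ])), (array([ 27., 176.]), 0.18, array([ 0.5711, -0.3027,  0.    ]))]
(array([0.4291, 0.0125]), array([22.2214, 62.4893]), -84.07640075683594) [171 169 161]
(array([ 0.5699, -0.0082]), array([61.3064, 21.9601]), 73.36975860595703) [216 219 206]
(array([ 0.4408, -0.2426]), array([44.3344, 72.6228]), -9.796911239624023) [170 159 143]
(array([0.513 , 0.2435]), array([23.2548, 63.3225]), -0.8177887797355652) [154 148 135]
(array([ 0.4699, -0.1067]), array([ 6.6212, 19.7158]), -74.53483581542969) [221 225  86]
(array([ 0.5699, -0.3002]), array([87.7771, 83.2566]), 88.41590881347656) [34 32 33]
```

View pics/w5.png

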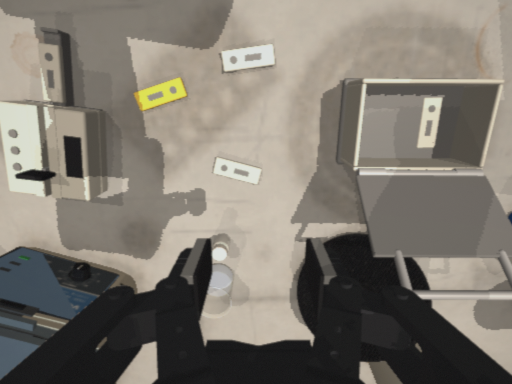

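The wrist picture shows the first cassette in the bin at (428,122). Next are the white ones at (237,170) and (248,58), and the ejected one on the tongue at (50,68). The yellow one at (161,94) is not meant.

Run:
```python
from h import *
s=env.observe();p=np.array(s['position'])
h=88.4
leg(p,h,[.570,-.0085,.06],-16.6); leg(np.array([.570,-.0085,.13]),-16.6,slot(-.032,.025,-.006),-1.8)
```

```text
turn 1.833  shift -0.0249 0.0226 0.1947
turn -0.258  shift 0.1810 -0.0712 0.1050
```

move_arm(plan="0 0 0 0 0 0.167 0.04; 0 0 0 0 0 0.167 0.04; 0 0 0 0 0 0.167 0.04; 0 0 0 0 0 0.167 0.04; 0 0 0 0 0 0.167 0.04; 0 0 0 0 0 0.167 0.04; 0 0 0 0 0 0.167 0.04; 0 0 0 0 0 0.166 0.04; 0 0 0 0 0 0.166 0.04; 0 0 0 0 0 0.166 0.04; 0 0 0 0 0 0.166 0.04; 0 0 0 0 0 0 0.04")

```text
time_s: 26.25
position: [0.5553, 0.0214, 0.2552]
tool_rot: [[0.285, 0.959, 0.0], [0.959, -0.285, -0.0], [0.0, 0.0, -1.0]]
ft_force: [-0.1, 0.2, 1.3]
grip_width: 0.0404
gripper_force: 0.0
```

move_arm(plan="-0.025 0.022 0.03 0 0 0 0.04; 0 0 0.05 0 0 0 0.04; 0 0 0.05 0 0 0 0.04; 0 0 0.03 0 0 0 0.04; 0 0 0 0 0 0 0.04; 0 0 0 0 0 0 0.04")

```text
time_s: 27.0
position: [0.5705, -0.0094, 0.0964]
tool_rot: [[0.285, 0.958, 0.002], [0.958, -0.285, -0.001], [0.0, 0.002, -1.0]]
ft_force: [-0.9, -0.4, -0.5]
grip_width: 0.0402
gripper_force: 0.0
```

Run:
```python
from h import *
print(env.observe()['position']);go([.570,-.0085,.000],-16.6)
```

```text
[ 0.5705 -0.0094  0.0964]
shift [ 0.0008 -0.0009  0.0964]
turn z 0.0005969448378090413 heading -16.56579758019142 q6 3.7325723598098626
```

move_arm(plan="0.001 -0.001 0.04 0 0 0 0.04; 0 0 0.035 0 0 0 0.04; 0 0 0.015 0 0 0 0.04; 0 0 0.006 0 0 0 0.04; 0 0 0 0 0 0 0.04; 0 0 0 0 0 0 0; 0 0 0 0 0 0 0; 0 0 0 0 0 0 0; 0 0 0 0 0 0 0", grip_force=30)

```text
time_s: 28.12
position: [0.5698, -0.0084, 0.0002]
tool_rot: [[0.287, 0.958, 0.002], [0.958, -0.287, -0.001], [0.0, 0.002, -1.0]]
ft_force: [-0.9, 0.1, 5.9]
grip_width: 0.0231
gripper_force: 31.8
```

move_arm(plan="0 0 -0.03 0 0 0 0; 0 0 -0.06 0 0 0 0; 0 0 -0.05 0 0 0 0; 0 0 0 0 0 -0.129 0; 0 0 0 0 0 -0.129 0; 0.045 -0.018 0 0 0 0 0; 0.045 -0.018 0 0 0 0 0; 0.045 -0.018 0 0 0 0 0; 0.046 -0.017 0 0 0 0 0; 0 0 0 0 0 0 0; 0 0 0 0 0 0 0")

```text
time_s: 29.5
position: [0.5044, 0.1747, 0.1392]
tool_rot: [[0.033, 0.999, 0.001], [0.999, -0.033, -0.0], [-0.0, 0.001, -1.0]]
ft_force: [0.5, -0.6, 0.6]
grip_width: 0.0232
gripper_force: 29.7
```

Run:
```python
from h import *
print(env.observe()['position'],env.observe()['grip_width']);go(slot(-.032,.025,-.006),-1.8)
leg(slot(-.032,.15,-.006),-1.8,[.429,.0125,.0],6)
leg([.429,.0125,.15],6,slot(-.025,.034,-.002),-1.8)
```

```text
[0.5044 0.1747 0.1392] 0.023230360666954514
shift [-0.      0.      0.1142]
turn z -0.0012663915226774965 heading -1.8725588894605658 q6 8.274419078592317
turn -0.136  shift -0.1533 -0.0920 0.1500
turn 0.136  shift 0.1714 0.0744 0.1160
```

move_arm(plan="0 0 0.05 0 0 0 0; 0 0 0.05 0 0 0 0; 0 0 0.014 0 0 0 0; 0 0 0 0 0 0 0; 0 0 0 0 0 0 0.037; 0 0 0 0 0 0 0.037; 0 0 0 0 0 0 0.037; 0 0 -0.05 0 0 0 0.037; 0 0 -0.05 0 0 0 0.037; 0 0 -0.03 0 0 -0.136 0.04; 0 0 0 0 0 0 0.04")

```text
time_s: 30.88
position: [0.505, 0.1752, 0.1572]
tool_rot: [[-0.103, 0.995, 0.005], [0.995, 0.103, 0.001], [0.0, 0.005, -1.0]]
ft_force: [0.9, 0.0, 0.0]
grip_width: 0.0403
gripper_force: 0.0
```

move_arm(plan="-0.038 -0.023 0 0 0 0 0.04; -0.038 -0.023 0 0 0 0 0.04; -0.038 -0.023 0 0 0 0 0.04; -0.038 -0.023 0 0 0 0 0.04; 0 0 0.03 0 0 0 0.04; 0 0 0 0 0 0 0.04")

```text
time_s: 31.62
position: [0.4268, 0.0144, 0.1232]
tool_rot: [[-0.101, 0.995, -0.005], [0.995, 0.101, 0.001], [0.002, -0.005, -1.0]]
ft_force: [0.3, -0.4, 0.3]
grip_width: 0.0399
gripper_force: 0.0
```

Run:
```python
from h import *
im,d,K=snap('wrist')
print(env.observe()['position']);go([.429,.0125,.0],6)
r=pinpoint('wrist','cassette_a'); print([(np.round(x['pixel']),round(x['conf'],2),onplane(K,*x['pixel'],0.0)) for x in r])
```

```text
[0.4277 0.0145 0.1243]
shift [-0.0023  0.0014  0.1243]
turn z -0.002809446772309574 heading 5.83903055718001 q6 -19.832271855664583
[(array([259., 192.]), 0.87, array([0.4282, 0.009 , 0.    ])), (array([289., 288.]), 0.77, array([ 0.4704, -0.0941,  0.    ]))]
```

move_arm(plan="-0.003 0.001 0.04 0 0 0 0.04; 0 0 0.05 0 0 0 0.04; 0 0 0.024 0 0 0 0.04; 0 0 0.01 0 0 0 0.04; 0 0 0 0 0 0 0.04; 0 0 0 0 0 0 0; 0 0 0 0 0 0 0; 0 0 0 0 0 0 0; 0 0 0 0 0 0 0")

```text
time_s: 32.85
position: [0.4303, 0.0114, 0.002]
tool_rot: [[-0.103, 0.995, 0.003], [0.995, 0.103, -0.0], [-0.001, 0.002, -1.0]]
ft_force: [-0.2, 2.1, 6.9]
grip_width: 0.0231
gripper_force: 30.0
```

move_arm(plan="0 0 -0.03 0 0 0 0; 0 0 -0.06 0 0 0 0; 0 0 -0.06 0 0 0 0; 0 0 0 0 0 0.136 0; 0.043 0.019 0 0 0 0 0; 0.043 0.019 0 0 0 0 0; 0.043 0.018 0 0 0 0 0; 0.043 0.018 0 0 0 0 0; 0 0 0 0 0 0 0; 0 0 0 0 0 0 0")

```text
time_s: 34.1
position: [0.5088, 0.1806, 0.1511]
tool_rot: [[0.033, 0.999, -0.0], [0.999, -0.033, -0.0], [-0.0, -0.0, -1.0]]
ft_force: [0.7, -0.3, 0.0]
grip_width: 0.023
gripper_force: 29.7
```

Run:
```python
from h import *
print(env.observe()['position'],env.observe()['grip_width']);go(slot(-.025,.034,-.002),-1.8)
```

```text
[0.5088 0.1806 0.1511] 0.02303318485014442
shift [ 0.0009 -0.0001  0.1171]
turn z -0.0012974061935697256 heading -1.87433589920568 q6 8.861587179302315
```

move_arm(plan="0.001 0 0.05 0 0 0 0; 0 0 0.05 0 0 0 0; 0 0 0.017 0 0 0 0; 0 0 0 0 0 0 0; 0 0 0 0 0 0 0.037; 0 0 0 0 0 0 0.037; 0 0 0 0 0 0 0.037; 0 0 -0.05 0 0 0 0.037; 0 0 -0.06 0 0 0 0.037; 0 0 -0.05 0 0 0 0.037; 0 0 0 0 0 0 0.04; 0 0 0 0 0 0 0.04")

```text
time_s: 35.6
position: [0.5087, 0.1819, 0.1932]
tool_rot: [[0.033, 0.999, -0.001], [0.999, -0.033, -0.0], [-0.0, -0.001, -1.0]]
ft_force: [0.1, -0.5, -0.4]
grip_width: 0.0402
gripper_force: 0.0
```

Run:
```python
from h import *
s=env.observe();p=np.array(s['position']);print(p); leg(p,-1.8,[.442,-.2204,.15],81.35)
im,d,K=snap('wrist'); r=pinpoint('wrist','cassette_a'); print([(np.round(x['pixel']),round(x['conf'],2),onplane(K,*x['pixel'],0.01)) for x in r])
im,d,K=snap('side'); r=pinpoint('side','cassette_a'); print([(np.round(x['pixel']),round(x['conf'],2),onplane(K,*x['pixel'],0.01)) for x in r])
```

```text
[0.5087 0.1819 0.1932]
turn -1.451  shift 0.0055 -0.4077 0.0432
[(array([260., 173.]), 0.96, array([0.5107, 0.1798, 0.01  ])), (array([249.,  96.]), 0.86, array([0.5023, 0.2633, 0.01  ])), (array([255., 175.]), 0.67, array([0.5059, 0.1771, 0.01  ])), (array([426., 324.]), 0.39, array([ 0.7309, -0.0387,  0.01  ]))]
[(array([254., 248.]), 0.68, array([0.5069, 0.176 , 0.01  ])), (array([311., 167.]), 0.52, array([ 0.4314, -0.2231,  0.01  ])), (array([255., 249.]), 0.48, array([0.505 , 0.1776, 0.01  ])), (array([330., 153.]), 0.47, array([ 0.3857, -0.3169,  0.01  ])), (array([294., 190.]), 0.46, array([ 0.4604, -0.0902,  0.01  ]))]
```

move_arm(plan="0 0 -0.03 0 0 -0.161 0.04; 0 0 -0.03 0 0 -0.161 0.04; 0 0 0 0 0 -0.161 0.04; 0 0 0 0 0 -0.161 0.04; 0 0 0 0 0 -0.161 0.04; 0 0 0 0 0 -0.161 0.04; 0 0 0 0 0 -0.161 0.04; 0 0 0 0 0 -0.162 0.04; 0 0 0 0 0 -0.162 0.04; 0 -0.05 0 0 0 0 0.04; 0 -0.05 0 0 0 0 0.04; 0 -0.05 0 0 0 0 0.04")

```text
time_s: 37.3
position: [0.4859, 0.0324, 0.2531]
tool_rot: [[-0.988, 0.152, -0.001], [0.152, 0.988, 0.0], [0.001, 0.0, -1.0]]
ft_force: [0.5, -0.8, -0.8]
grip_width: 0.0399
gripper_force: 0.0
```

move_arm(plan="0 -0.05 0 0 0 0 0.04; 0 -0.05 0 0 0 0 0.04; 0 -0.05 0 0 0 0 0.04; 0 -0.05 0 0 0 0 0.04; 0.006 -0.057 0 0 0 0 0.04; 0 0 0 0 0 0 0.04; 0 0 0 0 0 0 0.04")

```text
time_s: 38.17
position: [0.4413, -0.2191, 0.2533]
tool_rot: [[-0.988, 0.153, -0.001], [0.153, 0.988, 0.001], [0.001, 0.001, -1.0]]
ft_force: [0.5, 0.2, -0.7]
grip_width: 0.04
gripper_force: 0.0
```

Run:
```python
from h import *
print(env.observe()['position']);go([.442,-.2204,.02],81.35)
im,d,K=snap('wrist','w6.png'); W=cloud(K,d); r=pinpoint('wrist','cassette_a'); print([(np.round(x['pixel']),round(x['conf'],2),onplane(K,*x['pixel'],0.02)) for x in r])
print(slab(W,im,[.442,-.22],.06,.023,.034))
for x in r: print(white(im,K,x['pixel'],h=.028,rad=40),white(im,K,x['pixel'],rad=40))
```

```text
[ 0.4413 -0.2191  0.2533]
shift [-0.0012 -0.0015  0.2333]
turn z -0.002227674821103928 heading 81.22236363462318 q6 -121.43212853479899
[(array([161., 143.]), 0.65, array([ 0.3971, -0.3382,  0.02  ])), (array([131., 232.]), 0.63, array([ 0.5119, -0.4116,  0.02  ])), (array([345., 163.]), 0.56, array([ 0.4588, -0.1077,  0.02  ]))]
(array([ 437.1786, -218.8597]), array([93.7184, 85.6828]), np.float32(80.34986), np.float64(0.027359675221603028), 1060)
(array([ 0.3951, -0.3347]), array([16.4202,  5.5266]), 68.00753784179688) (array([ 0.3968, -0.3416]), array([17.3141,  5.8274]), 68.00753784179688)
(array([ 0.5138, -0.4061]), array([59.1026, 21.1904]), 0.47543027997016907) (array([ 0.522 , -0.4169]), array([62.32 , 22.344]), 0.47540754079818726)
(array([ 0.4645, -0.112 ]), array([ 5.6969, 16.9815]), -74.25091552734375) (array([ 0.47  , -0.1068]), array([ 6.007 , 17.9059]), -74.25092315673828)
```

View pics/w6.png

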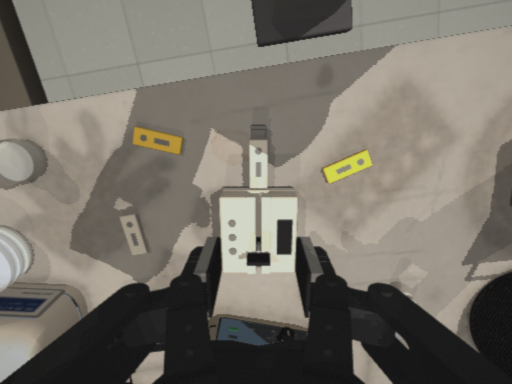

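The ejected cassette lies on the tongue from (259,139) to (259,188). The ejector has returned, and the last white cassette is at (133,234).

Run:
```python
from h import *
K=viewer.calibration('wrist')
for uv in [(259,139.5),(259,188),(250,160),(268,160)]: print(onplane(K,*uv,.028))
P=np.array(onplane(K,259,139.5,.028)); a=np.radians(-8.65); c=P+.032*np.array([np.cos(a),np.sin(a),0]); print(c, (c-[.5132,-.2312,0])@[np.cos(a),np.sin(a),0])
go([c[0],c[1],.018],81.35)
```

```text
[ 0.4116 -0.2131  0.028 ]
[ 0.4741 -0.2226  0.028 ]
[ 0.4355 -0.2283  0.028 ]
[ 0.4389 -0.2057  0.028 ]
[ 0.4432 -0.2179  0.028 ] -0.0712025146396889
shift [-0.0016  0.0005  0.2357]
turn z -0.0003482212139752277 heading 81.33004839410229 q6 -121.44356773523228
```

move_arm(plan="-0.002 -0.0005 0.06 0 0 0 0.045; 0 0 0.06 0 0 0 0.045; 0 0 0.06 0 0 0 0.045; 0 0 0.04 0 0 0 0.045; 0 0 0.014 0 0 0 0.045; 0 0 0 0 0 0 0.045; 0 0 0 0 0 0 0; 0 0 0 0 0 0 0; 0 0 0 0 0 0 0; 0 0 0 0 0 0 0")

```text
time_s: 39.52
position: [0.4441, -0.2206, 0.0215]
tool_rot: [[-0.988, 0.152, 0.003], [0.152, 0.988, -0.002], [-0.003, -0.001, -1.0]]
ft_force: [0.7, 1.4, 7.0]
grip_width: 0.0232
gripper_force: 29.9
```

move_arm(plan="0 0 -0.03 0 0 0 0; 0 0 -0.06 0 0 0 0; 0 0 -0.06 0 0 0 0; 0 0 0 0 0 -0.12 0; 0 0.05 0 0 0 0 0; 0 0.06 0 0 0 0 0; 0 0.06 0 0 0 0 0; 0 0.06 0 0 0 0 0; 0 0.06 0 0 0 0 0; 0 0.06 0 0 0 0 0; 0 0.05 0 0 0 0 0; 0 0 0 0 0 0 0")

```text
time_s: 41.02
position: [0.456, 0.1822, 0.1707]
tool_rot: [[-1.0, 0.028, 0.002], [0.028, 1.0, 0.001], [-0.002, 0.001, -1.0]]
ft_force: [0.3, -0.2, 0.6]
grip_width: 0.0233
gripper_force: 29.7
```

Run:
```python
from h import *
print(env.observe()['position'],env.observe()['grip_width']);go(slot(.005,.042),88.2)
```

```text
[0.456  0.1822 0.1707] 0.02329944265402598
shift [-0.0546  0.0306  0.1288]
turn z 0.0031654396684452986 heading 88.38136633330521 q6 -80.4583907017565
```

move_arm(plan="-0.028 0.031 0 0 0 0 0; -0.027 0 0 0 0 0 0; 0 0 0.05 0 0 0 0; 0 0 0.05 0 0 0 0; 0 0 0.028 0 0 0 0; 0 0 0 0 0 0 0; 0 0 0 0 0 0 0.037; 0 0 0 0 0 0 0.037; 0 0 0 0 0 0 0.037; 0 0 -0.05 0 0 0 0.037; 0 0 -0.06 0 0 0 0.037; 0 0 -0.06 0 0 0 0.04")

```text
time_s: 42.52
position: [0.512, 0.2087, 0.2143]
tool_rot: [[-0.999, 0.033, 0.0], [0.033, 0.999, 0.0], [-0.0, 0.0, -1.0]]
ft_force: [-0.5, -0.7, 0.1]
grip_width: 0.0405
gripper_force: 0.0
```

Run:
```python
from h import *
s=env.observe();p=np.array(s['position']);print(p); leg(p,88.3,[.52,-.417,.20],90.5)
im,d,K=snap('side'); r=pinpoint('side','cassette_a'); print([(np.round(x['pixel']),round(x['conf'],2),onplane(K,*x['pixel'],0.01)) for x in r])
```

```text
[0.512  0.2087 0.2143]
turn -0.038  shift -0.0025 -0.6258 0.0143
[(array([255., 252.]), 0.56, array([0.5023, 0.1888, 0.01  ])), (array([251., 252.]), 0.55, array([0.5103, 0.1924, 0.01  ])), (array([327., 150.]), 0.48, array([ 0.398 , -0.3306,  0.01  ])), (array([293., 187.]), 0.47, array([ 0.4652, -0.1042,  0.01  ])), (array([253., 247.]), 0.42, array([0.5105, 0.1744, 0.01  ])), (array([278., 138.]), 0.17, array([ 0.5759, -0.3533,  0.01  ]))]
```

move_arm(plan="0 -0.055 0 0 0 -0.019 0.045; 0 -0.06 0 0 0 -0.019 0.045; 0 -0.06 0 0 0 0 0.045; 0 -0.06 0 0 0 0 0.045; 0 -0.06 0 0 0 0 0.045; 0 -0.06 0 0 0 0 0.045; 0 -0.06 0 0 0 0 0.045; 0 -0.06 0 0 0 0 0.045; 0 -0.06 0 0 0 0 0.045; 0 -0.05 0 0 0 0 0.045; 0 -0.03 0 0 0 0 0.045; 0 0 0 0 0 0 0.045")

```text
time_s: 44.12
position: [0.5117, -0.4079, 0.211]
tool_rot: [[-1.0, -0.003, -0.001], [-0.003, 1.0, 0.0], [0.001, 0.0, -1.0]]
ft_force: [-0.6, 1.4, -0.1]
grip_width: 0.0451
gripper_force: 0.0
```

Run:
```python
from h import *
s=env.observe();p=np.array(s['position']);print(p)
im,d,K=snap('wrist'); r=pinpoint('wrist','cassette_a'); print([(np.round(x['pixel']),round(x['conf'],2),onplane(K,*x['pixel'],0.0),im[int(x['pixel'][1]),int(x['pixel'][0])]) for x in r])
for x in r: print(white(im,K,x['pixel'],rad=50))
W=cloud(K,d); print(slab(W,im,[.522,-.417],.045,.005,.012))
go([.5215,-.417,0],90.5)
```

```text
[ 0.5117 -0.4079  0.211 ]
[(array([248., 174.]), 0.89, array([ 0.5219, -0.4212,  0.    ]), array([229, 233, 223], dtype=uint8)), (array([312.,  66.]), 0.72, array([ 0.3975, -0.3484,  0.    ]), array([181, 149,  70], dtype=uint8))]
(array([ 0.5281, -0.4221]), array([112.5131, 126.952 ]), -89.87389373779297)
(array([ 0.3694, -0.3134]), array([82.7817, 41.3657]), 41.24300003051758)
(array([ 522.1348, -416.7585]), array([63.2298, 23.9522]), np.float32(0.748548), np.float64(0.007334196209855836), 992)
shift [-0.0092 -0.0116  0.2117]
turn z -0.003428617232620282 heading 90.30355470300503 q6 -139.03769759681515
```

move_arm(plan="-0.010 -0.009 0.05 0 0 0 0.045; 0 0 0.06 0 0 0 0.045; 0 0 0.06 0 0 0 0.045; 0 0 0.03 0 0 0 0.045; 0 0 0.009 0 0 0 0.045; 0 0 0 0 0 0 0.045; 0 0 0 0 0 0 0; 0 0 0 0 0 0 0; 0 0 0 0 0 0 0; 0 0 0 0 0 0 0")

```text
time_s: 45.48
position: [0.5231, -0.4157, 0.0049]
tool_rot: [[-1.0, -0.005, 0.002], [-0.005, 1.0, -0.002], [-0.002, -0.002, -1.0]]
ft_force: [-0.2, 2.1, 7.1]
grip_width: 0.0225
gripper_force: 29.6
```

move_arm(plan="0 0 -0.03 0 0 0 0; 0 0 -0.06 0 0 0 0; 0 0 -0.06 0 0 0 0; 0 0 -0.04 0 0 0.035 0; 0 0.05 0 0 0 0 0; 0 0.06 0 0 0 0 0; 0 0.06 0 0 0 0 0; 0 0.06 0 0 0 0 0; 0 0.06 0 0 0 0 0; 0 0.06 0 0 0 0 0; 0 0.06 0 0 0 0 0; 0 0.06 0 0 0 0 0")

```text
time_s: 46.98
position: [0.5362, 0.0565, 0.1938]
tool_rot: [[-1.0, 0.03, 0.002], [0.03, 1.0, -0.0], [-0.002, -0.0, -1.0]]
ft_force: [0.2, 0.1, 0.6]
grip_width: 0.0222
gripper_force: 29.5
```

move_arm(plan="0 0.06 0 0 0 0 0; 0 0.06 0 0 0 0 0; 0 0.04 0 0 0 0 0; 0 0 0 0 0 0 0")

```text
time_s: 47.48
position: [0.5407, 0.2171, 0.1934]
tool_rot: [[-1.0, 0.026, 0.001], [0.026, 1.0, 0.0], [-0.001, 0.001, -1.0]]
ft_force: [0.3, -1.2, -0.8]
grip_width: 0.0226
gripper_force: 29.5
```

Run:
```python
from h import *
print(env.observe()['position'],env.observe()['grip_width']);go(slot(.028,.042),88.2)
```

```text
[0.5407 0.2171 0.1934] 0.022632502536499722
shift [0.0289 0.0165 0.1513]
turn z 0.00540734689741144 heading 88.50981815558484 q6 -78.28172156108889
```

move_arm(plan="0.029 0.0165 0 0 0 0.005 0; 0 0 0.05 0 0 0 0; 0 0 0.05 0 0 0 0; 0 0 0.045 0 0 0 0; 0 0 0.005 0 0 0 0; 0 0 0 0 0 0 0; 0 0 0 0 0 0 0.037; 0 0 0 0 0 0 0.037; 0 0 0 0 0 0 0.037; 0 0 -0.05 0 0 0 0.037; 0 0 -0.06 0 0 0 0.037; 0 0 -0.06 0 0 0 0.04")

```text
time_s: 48.98
position: [0.5123, 0.2319, 0.2151]
tool_rot: [[-0.999, 0.035, 0.0], [0.035, 0.999, 0.0], [-0.0, 0.0, -1.0]]
ft_force: [0.7, 0.2, 0.2]
grip_width: 0.0398
gripper_force: 0.0
```

move_arm(plan="0 0 -0.05 0 0 0 0.04; -0.03 0 0 0 0 0 0.04; 0 0 0 0 0 0 0.04")

```text
time_s: 49.35
position: [0.5435, 0.2306, 0.2628]
tool_rot: [[-0.999, 0.035, 0.0], [0.035, 0.999, 0.0], [-0.0, 0.0, -1.0]]
ft_force: [-0.4, -1.5, -0.5]
grip_width: 0.0402
gripper_force: 0.0
```

Run:
```python
from h import *
print(env.observe()['position'])
im,d,K=snap('wrist','w7.png'); W=cloud(K,d)
a=np.radians(-1.8);ex=np.array([np.cos(a),np.sin(a)]);ey=np.array([-ex[1],ex[0]])
P=W.reshape(-1,3); X=(P[:,:2]-[.5115,.2064])@np.c_[ex,ey]
m=(abs(X[:,0])<.042)&(abs(X[:,1])<.066); print('in bin z pct',np.nanpercentile(P[m,2],[2,25,50,75,90,98,100]))
```

```text
[0.5435 0.2306 0.2628]
in bin z pct [0.0107 0.2933 0.3258 0.3426 0.3485 0.3548 0.3579]
```

View pics/w7.png

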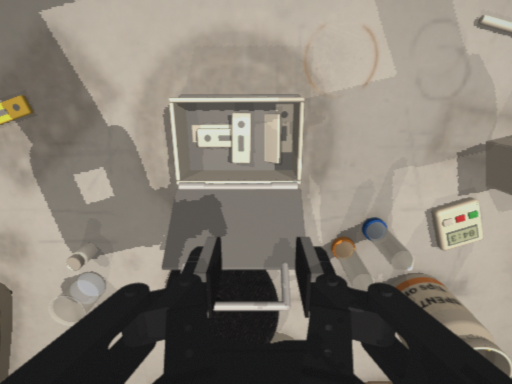

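All the cassettes are in the bin: (285,125), (272,138), (241,138) and (213,135) with one underneath. The vial at (80,257) and the beaker at (85,290) are upright. Now I close the flap.

move_arm(plan="0 0 -0.02 0 0 0.175 0.03; 0 0 -0.02 0 0 0.175 0.03; 0 0 0 0 0 0.175 0.03; 0 0 0 0 0 0.175 0.03; 0 0 0 0 0 0.175 0.03; 0 0 0 0 0 0.175 0.03; 0 0 0 0 0 0.175 0.03; 0 0 0 0 0 0.175 0.03; 0 0 0 0 0 0.175 0.03; 0 0 0 0 0 0 0.03")

```text
time_s: 50.65
position: [0.5419, 0.231, 0.3026]
tool_rot: [[0.037, 0.999, -0.001], [0.999, -0.037, -0.0], [-0.0, -0.001, -1.0]]
ft_force: [0.3, 0.5, 0.1]
grip_width: 0.03
gripper_force: 0.0
```

Run:
```python
from h import *
print(env.observe()['position']); go([.6467,.2024,.1628],-1.9)
im,d,K=snap('wrist'); print([(np.round(r['pixel'],1),round(r['conf'],2),onplane(K,*r['pixel'],.1818)) for r in pinpoint('wrist','flap_bar')])
im,d,K=snap('side'); print(r:=[(np.round(r['pixel'],1),round(r['conf'],2)) for r in pinpoint('side','flap_bar')])
```

```text
[0.5419 0.231  0.3026]
shift [-0.0247  0.1059  0.1397]
turn z -0.003967521337630189 heading -2.127322227774312 q6 13.707235198217598
[(array([367. , 211.3]), 0.68, array([0.6463, 0.2024, 0.1818]))]
[(array([248.4, 258.8]), 0.75), (array([202.5, 197.3]), 0.67)]
```

Bar confirmed at (0.646, 0.202).

move_arm(plan="-0.008 0.035 0 0 0 0 0.03; -0.008 0.035 0 0 0 0 0.03; -0.0085 0.035 0 0 0 -0.004 0.03; 0 0 0.03 0 0 0 0.03; 0 0 0 0 0 0 0.03")

```text
time_s: 51.48
position: [0.646, 0.2021, 0.2704]
tool_rot: [[0.034, 0.999, -0.005], [0.999, -0.034, -0.001], [-0.001, -0.005, -1.0]]
ft_force: [-0.9, -0.1, -0.0]
grip_width: 0.0299
gripper_force: 0.0
```

Run:
```python
from h import *
print(env.observe()['position']); go([.6467,.2024,.1628],-1.9)
```

```text
[0.646  0.2021 0.2704]
shift [0.0004 0.0013 0.1076]
turn z -0.0008177811453892753 heading -1.9468554081961849 q6 9.31947773775152
```

move_arm(plan="0 0.001 0.04 0 0 0 0.03; 0 0 0.04 0 0 0 0.03; 0 0 0.02 0 0 0 0.03; 0 0 0.0075 0 0 0 0.03; 0 0 0 0 0 0 0.03; 0 0 0 0 0 0 0; 0 0 0 0 0 0 0; 0 0 0 0 0 0 0; 0 0 0 0 0 0 0", grip_force=30)

```text
time_s: 52.6
position: [0.6485, 0.2024, 0.1666]
tool_rot: [[0.035, 0.999, 0.003], [0.999, -0.035, 0.001], [0.001, 0.003, -1.0]]
ft_force: [3.5, 1.3, 6.0]
grip_width: 0.0063
gripper_force: 29.6
```

move_arm(plan="0 -0.0124 -0.0087 0 0 0 0; 0 -0.0133 -0.0073 0 0 0 0; 0 -0.014 -0.0057 0 0 0 0; 0 -0.0145 -0.0041 0 0 0 0; 0 -0.0149 -0.0025 0 0 0 0; 0 -0.0151 -0.0008 0 0 0 0; 0 -0.0151 0.0009 0 0 0 0; 0 0 0 0 0 0 0")

```text
time_s: 53.6
position: [0.5474, 0.2057, 0.194]
tool_rot: [[0.035, 0.999, -0.001], [0.999, -0.035, -0.0], [-0.0, -0.001, -1.0]]
ft_force: [-2.4, -1.2, 5.3]
grip_width: 0.0063
gripper_force: 31.3
```

move_arm(plan="0 -0.0147 0.0026 0 0 0 0; 0 -0.0145 0.0042 0 0 0 0; 0 -0.0139 0.0058 0 0 0 0; 0 -0.0132 0.0073 0 0 0 0; 0 -0.0123 0.0088 0 0 0 0; 0 -0.0113 0.0101 0 0 0 0; 0 0 0 0 0 0 0")

```text
time_s: 54.48
position: [0.4675, 0.2084, 0.1539]
tool_rot: [[0.035, 0.999, -0.004], [0.999, -0.035, -0.001], [-0.001, -0.004, -1.0]]
ft_force: [-3.2, -1.1, 1.0]
grip_width: 0.0065
gripper_force: 31.7
```

move_arm(plan="0 -0.010 0.0108 0 0 0 0; 0 -0.0087 0.012 0 0 0 0; 0 -0.0073 0.013 0 0 0 0; 0 -0.0058 0.0138 0 0 0 0; 0 -0.0042 0.0142 0 0 0 0; 0 0 0 0 0 0 0")

```text
time_s: 55.22
position: [0.4325, 0.2096, 0.0904]
tool_rot: [[0.035, 0.999, -0.003], [0.999, -0.035, -0.001], [-0.001, -0.002, -1.0]]
ft_force: [-2.4, -1.4, -0.3]
grip_width: 0.0067
gripper_force: 32.2
```

move_arm(plan="0 -0.0024 0.012 0 0 0 0; 0 -0.0008 0.010 0 0 0 0; 0 0 0.005 0 0 0 0; 0 0 0 0 0 0 0; 0 0 0 0 0 0 0")

```text
time_s: 55.85
position: [0.4287, 0.2098, 0.0639]
tool_rot: [[0.035, 0.999, -0.003], [0.999, -0.035, -0.0], [-0.001, -0.002, -1.0]]
ft_force: [-6.3, -1.4, -1.2]
grip_width: 0.0066
gripper_force: 32.6
```

move_arm(plan="0 0 0.003 0 0 0 0; 0 0 0 0 0 0 0; 0 0 0.002 0 0 0 0; 0 0 0 0 0 0 0; 0 0 0 0 0 0 0")

```text
time_s: 56.48
position: [0.4285, 0.2098, 0.0589]
tool_rot: [[0.035, 0.999, -0.003], [0.999, -0.035, -0.0], [-0.001, -0.003, -1.0]]
ft_force: [-5.6, -1.5, -1.3]
grip_width: 0.0064
gripper_force: 32.7
```

move_arm(plan="0 0 0.002 0 0 0 0; 0 0 0 0 0 0 0; 0 0 0.002 0 0 0 0; 0 0 0 0 0 0 0; 0 0 0 0 0 0 0")

```text
time_s: 57.1
position: [0.4286, 0.2098, 0.0552]
tool_rot: [[0.035, 0.999, -0.003], [0.999, -0.035, -0.0], [-0.001, -0.002, -1.0]]
ft_force: [-7.2, -2.4, 1.7]
grip_width: 0.0063
gripper_force: 33.1
```

move_arm(plan="0 0 0.002 0 0 0 0; 0 0 0 0 0 0 0; 0 0 0.001 0 0 0 0; 0 0 0 0 0 0 0")

```text
time_s: 57.6
position: [0.4286, 0.2098, 0.0524]
tool_rot: [[0.035, 0.999, -0.002], [0.999, -0.035, -0.0], [-0.0, -0.002, -1.0]]
ft_force: [-8.0, -2.7, 6.9]
grip_width: 0.0063
gripper_force: 33.6
```

Contact is building upward, so the flap is seated. I'll release and check.

move_arm(plan="0 0 0 0 0 0 0.03; 0 0 0 0 0 0 0.03; 0 0 0 0 0 0 0.03; 0 0 -0.04 0 0 0 0.03; 0 0 -0.06 0 0 0 0.03; 0 0 -0.06 0 0 0 0.03; 0 0 -0.06 0 0 0 0.03; 0 0 0 0 0 0 0.03; 0 0 0 0 0 0 0.03")

```text
time_s: 58.72
position: [0.4291, 0.2098, 0.2712]
tool_rot: [[0.035, 0.999, -0.001], [0.999, -0.035, -0.0], [-0.0, -0.001, -1.0]]
ft_force: [0.7, -0.8, 0.2]
grip_width: 0.0299
gripper_force: 0.0
```

Run:
```python
from h import *
im,d,K=snap('wrist'); W=cloud(K,d)
a=np.radians(-1.8);ex=np.array([np.cos(a),np.sin(a)]);ey=np.array([-ex[1],ex[0]])
P=W.reshape(-1,3); X=(P[:,:2]-[.5115,.2064])@np.c_[ex,ey]
m=(abs(X[:,0])<.035)&(abs(X[:,1])<.06)&(P[:,2]<.15)&(P[:,2]>.04)
f=np.linalg.lstsq(np.c_[X[m],np.ones(m.sum())],P[m,2],rcond=None)[0]; print(m.sum(),'plane',f)
print([(r['conf'],onplane(K,*r['pixel'],.0715)) for r in pinpoint('wrist','flap_bar')])
snap('side','end.png')
```

```text
5864 plane [ 0.0121 -0.0001  0.0743]
[(0.6, array([0.427 , 0.2086, 0.0715]))]
```

View pics/end.png

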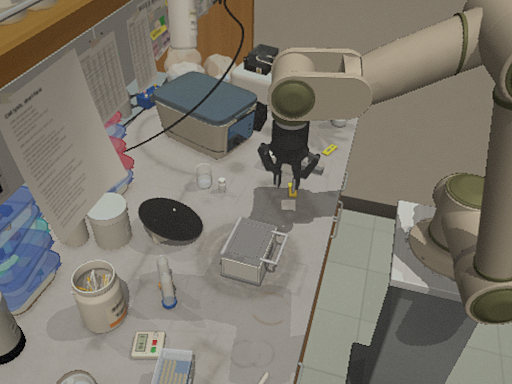

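The end picture shows the flap flat and shut, the vial and beaker upright at (222,185) and (204,176), and only yellow look-alikes left on the worktop. The light patch at (288,204) is a gap in the arm's shadow. The measured flap plane is flat.

```bash
python3 -c "
from rig import env
print(env.close_job())"
```

```text
the job is handed in; nothing more can be done
None
```

The job is handed in (verdict not shown to me): the ejected cassette and all four from the worktop are in the bin, the flap is eased shut by hand and measures flat, the ejector looked back at rest, and the vial and beaker are still upright.

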